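# Snap the passed filter module into its dock, scrap the rejected one

### The arm

A 6-joint arm with a two-finger parallel gripper is mounted at the origin on a cart in front of the work surface, level with it; the furniture and walls round the work are solid. World frame = base frame: x ahead of the robot, y to its left, z up, the work surface at z = 0. Lengths are in m, angles in degrees, forces in N, time in s.
With the tool pointing down it reaches from about 0.3 to 0.75 m from the base axis. Payload 8.5 kg.
Tool frame: the origin (TCP) lies midway between the tips of the shut fingers; the grasp point (between the pads) lies 19 mm behind it; z points along the fingers, y is the line along which they close (so a half turn about z gives the same grasp; the last joint's range is limited). The gripper opens to 85 mm and grips with 20 to 120 N. Pads are 22 mm wide; open, the fingers measure 114 mm over their backs; the gripper's body (76 mm by 85 mm) begins 54 mm behind the grasp point. The pads swing forward as they close: fully open they stand 13 mm farther back than shut.
Start: joints at [56.935, 21.807, 74.336, -0, 83.858, -12.336], TCP at [0.195, 0.514, 0.231] pointing down, gripper open.
Joint ranges: [-178.18, 178.18], [-50.72, 133.34], [12.68, 142.11], [-81.47, 261.47], [9.98, 163.14], [-165.26, 165.26]. Speed limits (degrees/s): [136.94, 136.94, 180, 180, 180, 180].

### API

Orientations are given as a 3x3 rotation matrix whose columns are the frame's x, y, z axes.
In Python, from rig import monitor, optics, close_job, models gives the robot as it stands.
- The arm moves only by the tool step_arm, never from a script. Its arguments are lists of equal length, an entry for each row: "fingers": the closure, from -1 (fully open) to 1 (shut); "travel": the shift along the tool's x, y, z scaled (see below), a list of three; "twist": the turn about the tool's z scaled (see below). In form: {"fingers": [fingers, ...], "travel": [[tx, ty, tz], ...], "twist": [twist, ...]}. A call has 1 to 10 rows; each row shifts and turns the commanded pose from where the row before left it, along the tool's axes as they then stand; what a row does not reach is not made up. The controller multiplies each number of a shift by 100 mm and each number of a turn by pi rad. A row lasts 1/8 s, in which the tool goes at most 62.5 mm and 10.7 degrees, less where a joint would pass 70% of its speed; a pose out of reach is approached as far as the arm can. A call with a number of a shift or a turn outside -1 to 1 is refused whole. A call with a gripper value outside its range is refused whole. The fingers move at their own pace and stop on an object; "force" is the grip in N (left out, the last holds). Time passes only in rows, so rows that do not move let the fingers close. It gives the time, the measured TCP pose, the force, the opening and the grip force at its end, in the units of the state.
- monitor.observe(): the state, without advancing time (a new reading comes with each control period).
- optics.get_image(name): name is "scene" or "top" or "wrist"; returns (picture, depth): 384x512x3 uint8, blue, green, red; 384x512 float32, m along the optical axis (not along the pixel's ray), 0 where there is no reading.
- optics.get_calibration(name): a dict with "vertical_fov" (degrees; the focal length in pixels is half the picture's height over the tangent of half this angle, whatever the lens; pixels are square), "cx", "cy" (the principal point, pixels), "world_from_camera" (4x4, takes a point from camera to world coordinates). Camera axes: x right, y up, looking along -z (the intrinsics and any distortion apply to the point x, -y, -z); pixel columns grow to the right and rows downward; lengths in m; the calibration is good to about 2 mm. A picture is of the moment at which its call begins: read the wrist's pose just before it. get_calibration takes no time and is no camera call; for the wrist camera it gives the pose at the moment of the call.
- close_job(): hands the job in; it is judged then, once.
Trained networks look in the newest picture that a camera, given by its name, has taken for a name from the list of things; names that differ only in an ending like _2 or _b are one class to them, and where a whole thing is asked for, a point or a joint stands for the part that bears it (a point fixed in the world has none). Each returns a list of dicts, best first, with "confidence" (0 to 1); they miss things now and then, are a little off and sometimes report something else, mostly with a low value. They report only what shows in the picture. A call takes as long as a camera call.
- models.trace(camera, query): "mask" (384x512 bool, what is visible of it) and "point" ([column, row] in pixels, amid what is visible of it).
- models.landmark_of(camera, query): "point" ([column, row] in pixels: a listed point, or the origin of a listed thing).
The state is a dict: "time_s": time; "q": joint angles; "qvel": joint speeds; "joint_efforts": joint torques, N m; "position": TCP position; "tool_rot": TCP orientation; "ft_force": force on the tool from outside, world axes, zero at the start; "wrist_torque": the same for the moment, N m; "grip_width": finger opening in m; "gripper_force": force on a finger pad.
Only numpy, scipy, OpenCV 4.12 (cv2) and the standard library are available. Lean on these libraries where they do the work, as an engineer would, in place of code of your own. Each camera call takes 0.05 s, during which the arm holds its last target. There are 200 camera calls.

### The job

Two filter modules have been inspected. First put the one with the red tag upright into the red reject nest and let go of it; then set the one with the green tag into the spring-catch dock, press it straight down until it snaps past both catches, and keep pressing so that the sprung seat under it stays at least about halfway down. The program finishes while still holding and pressing the green module; leave the vial, the label roll and the tally counter where they stand.

Things in the scene. Friction and masses are not known exactly. Their poses are not given: they have to be found in the camera images.
- green_module: Passed filter module, green tag on top: grey block 52 (x) x 36 (y) x 44 mm on a black foot flange 64 mm long in x, 36 mm wide, 8 mm high, its ends rounded (radius 4). 52.7 mm high in all, 100 g. Origin at its underside's centre, z up, x along its length. Grip it across y with the fingertips 12 mm or more above its underside, to clear the dock's lips. Sits either way round in the dock.
- red_module: The rejected filter module: the same as the green one but with a red tag on its top. Origin at the centre of its underside.
- dock: Spring-catch dock, fixed: aluminium plate 124 (x) x 70 (y) mm with a grey tower (36 mm high, green stripe on top) at each end in x and a low lip (17 mm high, 42 mm clear between them) on each side in y. Origin at its underside's centre, on the table; the module's length lies along x, from tower to tower. Its two catches and sprung seat are listed below.
- catch_near (a joint): How far the catch in the dock's -x tower is pushed outward (m): 0 at rest, 0.003 as the flange passes. A sprung steel bar along y (radius 3 mm, axis 24 mm above the table), standing 3 mm over the flange's end. A module meets both bars when its underside is about 26 mm above the table; pushing on takes up to about 12 N, which drops suddenly near 20 mm as the bars spring in over the flange.
- catch_far (a joint): The same for the catch in the dock's +x tower.
- dock_home (a point): The centre of the top of the dock's seat when nothing presses on it, 14 mm above the table: where the underside centre of a snapped-in module lies. Axes as the dock's.
- seat (a joint): How far the black sprung seat plate in the dock is pressed down, in m: 0 is free, 0.006 fully down. It gives about 1 mm for 3 N.
- reject_nest: The reject nest, a red tray fixed to the table, outside 88 (x) x 66 (y) x 14 mm high (inside 80 x 58 mm, inner floor 4 mm above the table). Origin at the centre of its underside; the module's length goes along x.
- vial_0: Bystander: a brown vial with a white cap, 25 mm across and 55 mm high. Origin at its underside.
- label_roll: Bystander: a roll of green tape lying flat, 63 mm across and 24 mm high. Origin at its underside.
- tally: Bystander: a white hand tally counter, 60 x 55 x 29 mm. Origin at its underside.

How it is judged (in metres and radians):
On the way, in this order (a step that is already met when the one before it is completed fails the run):
1. the red-tagged module stands in the reject nest, let go (horizontal distance between red_module and reject_nest below 0.02 m and height (world z) of red_module below 0.009 m and angle between red_module's own z axis and vertical below 0.1 rad and contact force between each of the arm, the fingers and red_module below 0.05 N), for 0.2 s.
2. the green-tagged module has snapped in under both catches (horizontal distance between green_module and dock_home below 0.004 m and z of green_module in the frame of dock_home below 0.001 m and angle between green_module's own z axis and vertical below 0.08 rad and angle between the x axis of green_module and the x axis of dock, either way round below 0.1 rad), for 0.2 s.
At the end, for the whole second after the job is handed in: Green module snapped into the dock (4 mm of centre, upright to 0.08 rad, turned under 0.1 rad, either way round), fingers still holding it with the seat at least 2 mm down; red module at rest and upright in the reject nest, within 20 mm of its centre (horizontal distance between green_module and dock_home below 0.004 m and z of green_module in the frame of dock_home below 0 m and angle between green_module's own z axis and vertical below 0.08 rad and angle between the x axis of green_module and the x axis of dock, either way round below 0.1 rad and value of joint seat above 0.002 m and contact force between the fingers and green_module above 3 N and horizontal distance between red_module and reject_nest below 0.02 m and height (world z) of red_module below 0.009 m and angle between red_module's own z axis and vertical below 0.1 rad and linear speed of red_module below 0.02 m/s); the arm keeps its last pose, push and grip.
It fails at once if a bystander is moved more than 20 mm (distance of any of vial_0, label_roll, tally from where it was at the start of the episode above 0.02 m).
It also fails if it takes over 64 s, if anything falls off the work surface, if the arm or the gripper's body presses on something with over 40 N, if the wrist force passes 120 N, or if a joint passes its speed limit or range.

## Working session

There is one attempt and no reset: what is moved stays moved. The work goes in short steps, Python scripts to look and compute and a tool call to move; the robot and the scene stay as the last step left them, time stands still between calls to the robot, and variables do not carry over. Pictures are saved under pics/ and viewed, at most 10 in all, crops included, and the job is handed in when it is done.

Besides the shell and the picture viewer there is one more tool, called after ">>>" by a JSON object that holds its "api" and its "payload", one argument or row to a line. step_arm: Moves the arm, as the interface text tells. Its arguments: {"type":"object","properties":{"fingers":{"type":"array","items":{"type":"number"}},"travel":{"type":"array","items":{"type":"array","items":{"type":"number"}}},"twist":{"type":"array","items":{"type":"number"}},"force":{"type":"number"}},"required":["fingers","travel","twist"]}

```bash
mkdir -p pics
cat > h.py <<'E'
import numpy as np, cv2
from rig import monitor, optics, close_job, models
np.set_printoptions(precision=4,suppress=True)
def cloud(cam,d):
    c=optics.get_calibration(cam); f=192/np.tan(np.radians(c["vertical_fov"]/2))
    v,u=np.mgrid[:384,:512]
    P=np.stack([(u-c["cx"])/f*d,-(v-c["cy"])/f*d,-d,np.ones_like(d)],-1)
    return (P@np.array(c["world_from_camera"]).T)[...,:3]
E
python3 - <<'E'
from h import *
s=monitor.observe(); print(s["time_s"],s["position"],s["tool_rot"],s["grip_width"])
for cam in ("top","scene"):
    im,d=optics.get_image(cam); cv2.imwrite(f"pics/{cam}0.png",im)
    c=optics.get_calibration(cam); print(cam,{k:v for k,v in c.items() if k!="world_from_camera"})
    P=cloud(cam,d); np.savez(f"{cam}0.npz",im=im,d=d,P=P)
    if cam=="top":
      for q in ("green_module","red_module","dock","reject_nest","vial_0","label_roll","tally"):
        for r in models.trace(cam,q)[:3]:
            m=r["mask"]&(d>0); p=P[m]
            z=np.percentile(p[:,2],90); t=p[p[:,2]>z-.006][:,:2].astype(np.float32)
            print(q,round(r["confidence"],2),r["point"],m.sum(),"z",round(float(z),4),"rect",cv2.minAreaRect(t) if len(t)>3 else 0)
E
```

```text
0.0 [0.1945 0.5141 0.2307] [[-0.9353  0.3539 -0.0009]
 [ 0.3539  0.9353 -0.0013]
 [ 0.0004 -0.0015 -1.    ]] 0.08513152347256195
top {'vertical_fov': 50.21777658009566, 'cx': 255.91939068387265, 'cy': 186.90877170878667}
green_module 0.47 [182.5, 148.3] 259 z 0.0547 rect ((0.6722583770751953, 0.1443689614534378), (0.05253910645842552, 0.03571440279483795), 25.120742797851562)
red_module 0.74 [167.7, 185.7] 256 z 0.0554 rect ((0.5518369674682617, 0.18454192578792572), (0.050352390855550766, 0.036523543298244476), 17.95101547241211)
red_module 0.68 [182.1, 148.1] 237 z 0.0548 rect ((0.6716899275779724, 0.1439947634935379), (0.051192108541727066, 0.03551941365003586), 25.120742797851562)
dock 0.8 [224.5, 160.2] 759 z 0.0358 rect ((0.6405069231987, 0.005012296140193939), (0.11314985901117325, 0.03931029513478279), 88.44757080078125)
reject_nest 0.85 [147.5, 220.9] 572 z 0.0141 rect ((0.4361599087715149, 0.25945013761520386), (0.08871956169605255, 0.06543821096420288), 80.51094055175781)
label_roll 0.78 [295.0, 210.7] 219 z 0.0281 rect ((0.4525216221809387, -0.21539536118507385), (0.05858193337917328, 0.05974183231592178), 43.138885498046875)
scene {'vertical_fov': 52.96096955338918, 'cx': 257.02612426006164, 'cy': 196.09631309131794}
```

View pics/top0.png

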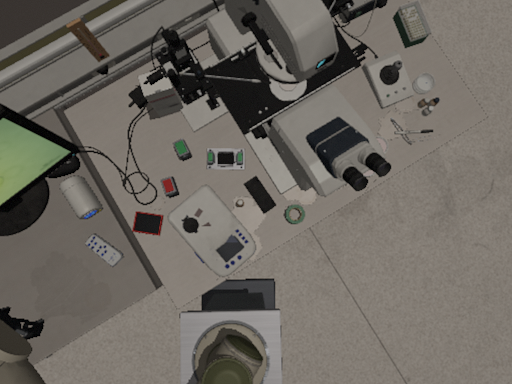

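View pics/scene0.png

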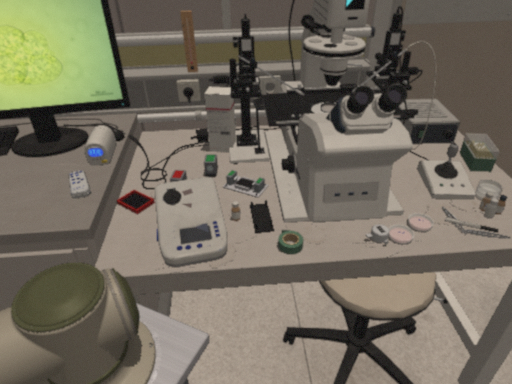

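The top view shows the green tag at (182,149), the red tag at (170,186), the dock at (225,158) and the nest at (148,223). A white instrument at (212,230) stands between them. I'll check the heights around these next.

Run:
```python
from h import *
P=np.concatenate([np.load(f"{c}0.npz")["P"][np.load(f"{c}0.npz")["d"]>0] for c in ("top","scene")])
print("max z in mm; cols y from 0.56 to -0.12 step .04; rows x")
ys=np.arange(.56,-.13,-.04)
print("      ",*[f"{y:5.2f}" for y in ys])
for x in np.arange(.84,.15,-.03):
    r=[]
    for y in ys:
        m=(abs(P[:,0]-x)<.015)&(abs(P[:,1]-y)<.02); r.append(f"{np.percentile(P[m,2],97)*1000:5.0f}" if m.sum()>2 else "  .  ")
    print(f"{x:6.2f}",*r)
```

```text
max z in mm; cols y from 0.56 to -0.12 step .04; rows x
        0.56  0.52  0.48  0.44  0.40  0.36  0.32  0.28  0.24  0.20  0.16  0.12  0.08  0.04 -0.00 -0.04 -0.08 -0.12
  0.84   450   353   357   358   351   236    36    39   216   265   265   421   430   236   218   218   438   584
  0.81   299   358   358   338   236     5    18    33   215   263   256   327   343   336   305   288   272   579
  0.78   240   355   238     5     4     5    14    12     6   211   122   271   273   322   211   218   218   421
  0.75   239   236     4     4     4     3    15     4     4     5     5   231   237    16   208   217   218   391
  0.72    79    81    77     5     4     4    16     4     4     5     4    15     5     5     4   215   219   218
  0.69    86    84    79    54     4     4    16     4     4     5    55    53     5     5     5   209   216   214
  0.66    88    89    79   532   529     5    16     4     3     3    55    55    24    38    19    39   183    30
  0.63   .     .     485   496   480    14    16    17     4     4    45    20    22    38    19    38     4    29
  0.60   
[... 1015 characters left out ...]
  46     4
  0.33    81    82    81    80    94   102   101    80     4     4     4    34    57    54    51    49    42     2
  0.30    82    81    81    81    81    97    96    80    78     4     5     4    49    49    48    43     4    -0
  0.27    82    82    81    82    82    81    81    80    79     4     4     5     4    44    43    32   .    -778
  0.24    82    83   376    81    82    81    81    80    80    73     5     4     4     2     1  -787  -777  -778
  0.21   276    83   388   489   516    82    80    79    78     4     4     5     2    -0  -777  -773  -782  -777
  0.18    81    81   353   349   539   526    78    77   .       4     4     4  -687  -687  -686  -687  -687  -686
```

>>> {"api": "step_arm", "payload": {
  "fingers": [-1, -1, -1, -1, -1, -1, -1, -1, -1],
  "travel": [
    [-0.5, -0.2, 0],
    [-0.5, -0.2, 0],
    [-0.5, -0.2, 0],
    [-0.5, -0.2, 0],
    [-0.5, -0.2, 0],
    [-0.5, -0.2, 0],
    [-0.5, -0.2, 0],
    [-0.5, -0.2, 0],
    [-0.5, -0.2, 0]
  ],
  "twist": [0, 0, 0, 0, 0, 0, 0, 0, 0]
}}

```text
time_s: 1.58
position: [0.553, 0.1854, 0.2314]
tool_rot: [[-0.935, 0.354, 0.0], [0.354, 0.935, 0.0], [-0.0, 0.0, -1.0]]
ft_force: [-0.1, 0.3, -0.1]
grip_width: 0.0855
gripper_force: 0.0
```

>>> {"api": "step_arm", "payload": {
  "fingers": [-1, -1, -1, -1, -1],
  "travel": [
    [0, 0, 0],
    [0, 0, 0],
    [0, 0, 0],
    [0, 0, 0],
    [0, 0, 0]
  ],
  "twist": [-0.054, -0.054, -0.054, -0.054, 0]
}}

```text
time_s: 2.2
position: [0.5518, 0.1868, 0.2313]
tool_rot: [[-0.951, -0.31, -0.0], [-0.31, 0.951, -0.0], [0.0, 0.0, -1.0]]
ft_force: [0.1, -0.3, -0.2]
grip_width: 0.0852
gripper_force: 0.0
```

```bash
cat >> h.py <<'E'
def look(n,qs):
    s=monitor.observe(); print("t",s["time_s"],"pos",s["position"],"yaw_y",np.degrees(np.arctan2(s["tool_rot"][1][1],s["tool_rot"][0][1])),"q",np.array(s["q"]),"w",s["grip_width"],"F",s["ft_force"])
    im,d=optics.get_image("wrist"); P=cloud("wrist",d); cv2.imwrite(f"pics/{n}.png",im); np.savez(n+".npz",im=im,d=d,P=P)
    for q in qs:
        for r in models.trace("wrist",q)[:2]:
            m=r["mask"]&(d>0); p=P[m]
            if len(p)<9: continue
            z=np.percentile(p[:,2],90); t=p[abs(p[:,2]-z)<.004][:,:2].astype(np.float32)
            print(q,round(r["confidence"],2),r["point"],m.sum(),"z",round(float(z),4),"rect",*[np.round(a,4) for a in cv2.minAreaRect(t)])
    return s,im,d,P
E
python3 -c "
from h import *
look('w1',['red_module','reject_nest','green_module'])"
```

```text
t 2.2 pos [0.5518 0.1868 0.2313] yaw_y 108.06359727563701 q [   7.0613   25.1171   68.9493    0.0001   85.9388 -101.0023] w 0.08520132849033178 F [ 0.0748 -0.2839 -0.224 ]
red_module 0.94 [251.4, 164.3] 1995 z 0.053 rect [0.5492 0.1842] [0.0515 0.0359] 18.2585
reject_nest 0.61 [347.1, 84.0] 5326 z 0.0135 rect [0.4339 0.2593] [0.0887 0.0662] 80.01
green_module 0.87 [188.9, 245.4] 1985 z 0.0528 rect [0.6695 0.1439] [0.0514 0.0359] 24.9798
```

View pics/w1.png

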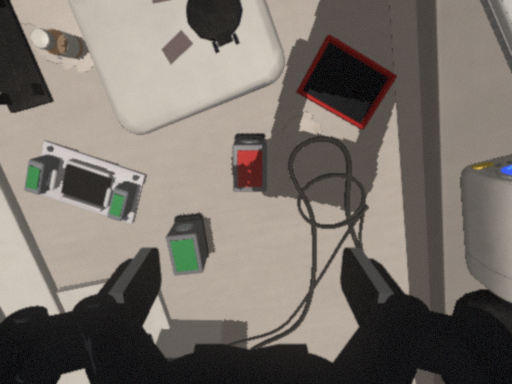

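The wrist view shows the red module at (250,163), the green at (187,248), the dock at (85,182), the nest at (347,82) and the vial at (57,42). The network results match the picture, so I'll descend on the red module.

>>> {"api": "step_arm", "payload": {
  "fingers": [-1, -1, -1, -1, -1, -1, -1],
  "travel": [
    [0.033, -0.017, 0.4],
    [0, 0, 0.5],
    [0, 0, 0.5],
    [0, 0, 0.4],
    [0, 0, 0.2],
    [0, 0, 0.13],
    [0, 0, 0]
  ],
  "twist": [0, 0, 0, 0, 0, 0, 0]
}}

```text
time_s: 3.28
position: [0.5491, 0.1841, 0.018]
tool_rot: [[-0.95, -0.311, -0.001], [-0.311, 0.95, -0.0], [0.001, 0.0, -1.0]]
ft_force: [-0.4, -0.1, 0.2]
grip_width: 0.0857
gripper_force: 0.0
```

>>> {"api": "step_arm", "payload": {
  "fingers": [1, 1, 1, 1, 1, 1, 1],
  "travel": [
    [0, 0, 0],
    [0, 0, 0],
    [0, 0, 0],
    [0, 0, 0],
    [0, 0, 0],
    [0, 0, 0],
    [0, 0, 0]
  ],
  "twist": [0, 0, 0, 0, 0, 0, 0],
  "force": 50
}}

```text
time_s: 4.15
position: [0.5496, 0.1842, 0.0191]
tool_rot: [[-0.95, -0.312, 0.001], [-0.312, 0.95, 0.0], [-0.001, -0.0, -1.0]]
ft_force: [-0.6, -1.1, 5.5]
grip_width: 0.0353
gripper_force: 51.1
```

>>> {"api": "step_arm", "payload": {
  "fingers": [1, 1, 1, 1, 1, 1],
  "travel": [
    [0, 0, -0.3],
    [0, 0, -0.5],
    [0, 0, -0.4],
    [0.286, 0.357, 0],
    [0.286, 0.357, 0],
    [0.286, 0.357, 0]
  ],
  "twist": [0, 0, 0, 0, 0, 0]
}}

```text
time_s: 4.9
position: [0.4329, 0.2597, 0.1382]
tool_rot: [[-0.95, -0.311, -0.0], [-0.311, 0.95, 0.0], [0.0, 0.0, -1.0]]
ft_force: [0.0, 1.0, -0.6]
grip_width: 0.0354
gripper_force: 50.3
```

>>> {"api": "step_arm", "payload": {
  "fingers": [1, 1, 1, 1, 1, 1, 1, 1],
  "travel": [
    [0, 0, 0],
    [0, 0, 0],
    [0, 0, 0],
    [0, 0, 0],
    [0, 0, 0],
    [0, 0, 0],
    [0, 0, 0],
    [0, 0, 0]
  ],
  "twist": [-0.049, -0.049, -0.049, -0.049, -0.049, -0.049, -0.05, 0]
}}

```text
time_s: 5.9
position: [0.4341, 0.2591, 0.1382]
tool_rot: [[-0.174, -0.985, -0.001], [-0.985, 0.174, -0.0], [0.0, 0.0, -1.0]]
ft_force: [-0.3, -0.3, -0.2]
grip_width: 0.0355
gripper_force: 50.3
```

```bash
python3 -c "
from h import *
look('w2',['red_module','reject_nest'])"
```

```text
t 5.9 pos [0.4341 0.2591 0.1382] yaw_y 169.98933064000215 q [  17.3923   22.7283   89.8571    0.0005   67.4451 -152.5972] w 0.035487427996222794 F [-0.2832 -0.344  -0.2492]
red_module 0.78 [248.7, 265.7] 12781 z 0.1719 rect [0.4339 0.2585] [0.0526 0.0361] 79.9612
reject_nest 0.83 [251.9, 160.1] 3856 z 0.0138 rect [0.4312 0.2439] [0.0578 0.0662] 79.9866
```

View pics/w2.png

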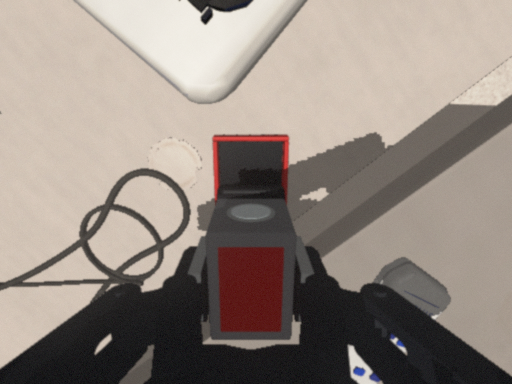

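The red module is held upright at (250,270). The nest at (252,165) is aligned below it. I'll lower it and open only partway, because the shelf edge is close.

>>> {"api": "step_arm", "payload": {
  "fingers": [1, 1, 1, 1, 1],
  "travel": [
    [0, 0, 0.4],
    [0, 0, 0.4],
    [0, 0, 0.2],
    [0, 0, 0.14],
    [0, 0, 0]
  ],
  "twist": [0, 0, 0, 0, 0]
}}

```text
time_s: 6.68
position: [0.4344, 0.2592, 0.024]
tool_rot: [[-0.173, -0.985, -0.0], [-0.985, 0.173, -0.0], [0.0, 0.0, -1.0]]
ft_force: [0.4, -0.0, -1.2]
grip_width: 0.0356
gripper_force: 51.2
```

>>> {"api": "step_arm", "payload": {
  "fingers": [0.0, -0.25, -0.25, -0.25, -0.25],
  "travel": [
    [0, 0, 0],
    [0, 0, 0],
    [0, 0, 0],
    [0, 0, 0],
    [0, 0, 0]
  ],
  "twist": [0, 0, 0, 0, 0]
}}

```text
time_s: 7.3
position: [0.4343, 0.2591, 0.0244]
tool_rot: [[-0.172, -0.985, 0.0], [-0.985, 0.172, 0.0], [-0.0, -0.0, -1.0]]
ft_force: [1.3, 0.8, -0.2]
grip_width: 0.0533
gripper_force: 0.0
```

>>> {"api": "step_arm", "payload": {
  "fingers": [-0.25, -0.25, -0.25, -0.25, -0.25, -1, -1, -1, -1],
  "travel": [
    [0, 0, -0.4],
    [0, 0, -0.6],
    [0, 0, -0.6],
    [0, 0, -0.47],
    [0.246, -0.464, 0],
    [0.246, -0.464, 0],
    [0.246, -0.464, 0],
    [0.246, -0.464, 0],
    [0, 0, 0]
  ],
  "twist": [0, 0, 0, 0, 0, 0, 0, 0, 0]
}}

```text
time_s: 8.43
position: [0.6007, 0.1459, 0.2298]
tool_rot: [[-0.204, -0.979, -0.0], [-0.979, 0.204, -0.013], [0.013, -0.003, -1.0]]
ft_force: [-0.1, 0.8, 0.1]
grip_width: 0.0853
gripper_force: 0.0
```

>>> {"api": "step_arm", "payload": {
  "fingers": [-1, -1, -1, -1, -1, -1, -1],
  "travel": [
    [0, 0, 0],
    [0, 0, 0],
    [0, 0, 0],
    [0, 0, 0],
    [0, 0, 0],
    [0, 0, 0],
    [0, 0, 0]
  ],
  "twist": [0.051, 0.051, 0.051, 0.051, 0.051, 0.05, 0]
}}

```text
time_s: 9.3
position: [0.5983, 0.148, 0.2312]
tool_rot: [[-0.916, -0.4, 0.001], [-0.4, 0.916, -0.012], [0.004, -0.012, -1.0]]
ft_force: [-0.1, 0.8, 0.8]
grip_width: 0.0853
gripper_force: 0.0
```

Run:
```python
from h import *
s,im,d,P=look('w3',['green_module','dock','red_module','reject_nest'])
Q=np.concatenate([np.load(f"{c}0.npz")["P"][np.load(f"{c}0.npz")["d"]>0] for c in ("top","scene")]+[P[d>.12]])
ys=np.arange(.22,-.10,-.02)
print("      ",*[f"{y:5.2f}" for y in ys])
for x in np.arange(.80,.58,-.015):
    print(f"{x:6.3f}",*[(lambda z:f"{z.max()*1000:5.0f}" if len(z) else "  .  ")(Q[(abs(Q[:,0]-x)<.0075)&(abs(Q[:,1]-y)<.01),2]) for y in ys])
```

```text
t 9.3 pos [0.5983 0.148  0.2312] yaw_y 113.60925089976226 q [   3.2027   28.6784   62.9022   -0.7113   88.4172 -110.3855] w 0.08529619262835261 F [-0.063   0.7734  0.7938]
green_module 0.62 [222.0, 217.9] 1909 z 0.0529 rect [0.6702 0.144 ] [0.0523 0.0357] 24.8137
dock 0.53 [132.1, 5.0] 316 z 0.0361 rect [ 0.5004 -0.0373] [0.0045 0.0185] 23.5591
red_module 0.66 [417.8, 67.7] 3703 z 0.0569 rect [0.4341 0.2579] [0.0528 0.0368] 80.0142
reject_nest 0.6 [384.9, 78.6] 2281 z 0.0139 rect [0.4337 0.258 ] [0.0882 0.0665] 79.9162
        0.22  0.20  0.18  0.16  0.14  0.12  0.10  0.08  0.06  0.04  0.02  0.00 -0.02 -0.04 -0.06 -0.08
 0.800   217   260   255   217   284   329   343   343   342   345   315   306   297   288   279   271
 0.785   216   213   208     5    24   263   276   275   328   326   209   212   218   219   220   218
 0.770     7     4     5     7    22   235   275   275   262    24   194   208   218   219   219   218
 0.755     6     5     5     6     6    25   236   258    30    11     7   208   211   218   219   219
 0.740     4     7     5     8     5    23    28    23     8
[... 372 characters left out ...]
  51    55    58    53     5     5    11    11     8     7    10     9   211   220
 0.665     6     3     6    56    59    55     7     6    39    36    22    19    18    37   205   206
 0.650     5     6     6    54    56    54     7     5    42    39    19    19    30    41    38    22
 0.635     5     6     4    50    52     7     7     6    40    42    20    19    34    44    36     8
 0.620     4     6     6     7     4   274   272     7    37    39    20    21    27    39    35     7
 0.605     4     6     5     7     5    10   271     5     9    10    10    19     9     9    10     4
 0.590     6   273   273     3     4     5     5     6     6     4     4     7     5     6     6     5
```

View pics/w3.png

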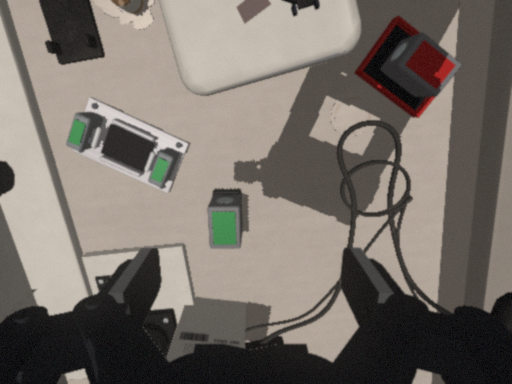

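The red module stands in the nest at (420,67). The green module is at (225,220) and the dock at (127,143). The wrist pose is a little off and tilted, so I'll check whether it settles.

>>> {"api": "step_arm", "payload": {
  "fingers": [-1, -1],
  "travel": [
    [0, 0, 0],
    [0, 0, 0]
  ],
  "twist": [0, 0]
}}

```text
time_s: 9.8
position: [0.599, 0.1474, 0.2311]
tool_rot: [[-0.917, -0.399, 0.001], [-0.399, 0.917, -0.012], [0.004, -0.012, -1.0]]
ft_force: [0.1, -0.4, -0.4]
grip_width: 0.0854
gripper_force: 0.0
```

Run:
```python
from h import *
s=monitor.observe(); print(s["q"],s["qvel"],s["joint_efforts"],s["position"],s["tool_rot"],s["wrist_torque"],s["ft_force"])
z=np.load("w3.npz");P=z["P"];d=z["d"]
r=models.trace("wrist","dock")
for x in r: print(x["confidence"],x["point"],x["mask"].sum())
# dock towers: tops at z~.036
m=(abs(P[...,2]-.036)<.006)&(d>.15)&(P[...,0]>.59)&(P[...,0]<.69)&(P[...,1]>-.08)&(P[...,1]<.08)
t=P[m][:,:2].astype(np.float32)
n,l,st,c=cv2.connectedComponentsWithStats(m.astype(np.uint8))
for i in range(1,n):
    if st[i,4]>60: print(st[i],P[l==i].mean(0),cv2.minAreaRect(P[l==i][:,:2].astype(np.float32)))
m2=(P[...,2]>.008)&(d>.15)&(P[...,0]>.59)&(P[...,0]<.69)&(P[...,1]>-.075)&(P[...,1]<.09)&(P[...,2]<.05)
n,l,st,c=cv2.connectedComponentsWithStats(m2.astype(np.uint8)); i=1+np.argmax(st[1:,4])
print("dock rect",cv2.minAreaRect(P[l==i][:,:2].astype(np.float32)))
```

```text
[   3.1527   28.735    62.8272   -0.7182   88.4211 -110.3317] [-0.0248  0.0161 -0.0366 -0.1139 -0.0267  0.1323] [  0.0215 -51.93   -23.8356  -0.0356   0.      -0.0083] [0.599  0.1474 0.2311] [[-0.917  -0.3988  0.001 ]
 [-0.3988  0.917  -0.0125]
 [ 0.0041 -0.0119 -0.9999]] [-0.0288  0.0191 -0.0051] [ 0.061  -0.4    -0.4119]
0.53 [132.1, 5.0] 316
[ 66 113  27  38 647] [ 0.6372 -0.0415  0.0353] ((0.6379387378692627, -0.04295783117413521), (0.018415285274386406, 0.03950289264321327), 88.6435546875)
[148 151  27  36 563] [0.64   0.0533 0.0355] ((0.6412920951843262, 0.052562735974788666), (0.018397744745016098, 0.03981383144855499), 88.5516586303711)
dock rect ((0.6402572393417358, 0.019510356709361076), (0.08469845354557037, 0.05243026092648506), 88.094970703125)
```

>>> {"api": "step_arm", "payload": {
  "fingers": [-1, -1, -1, -1, -1, -1, -1, -1, -1],
  "travel": [
    [-0.323, -0.145, 0],
    [-0.323, -0.145, 0],
    [0, 0, 0.3],
    [0, 0, 0.4],
    [0, 0, 0.4],
    [0, 0, 0.4],
    [0, 0, 0.3],
    [0, 0, 0.232],
    [0, 0, 0]
  ],
  "twist": [0, 0, -0.007, 0, 0, 0, 0, 0, 0]
}}

```text
time_s: 10.98
position: [0.6691, 0.1439, 0.0262]
tool_rot: [[-0.908, -0.419, -0.003], [-0.419, 0.908, -0.013], [0.008, -0.01, -1.0]]
ft_force: [-0.6, 0.5, 1.0]
grip_width: 0.0858
gripper_force: 0.0
```

>>> {"api": "step_arm", "payload": {
  "fingers": [-1, -1, 1, 1, 1, 1, 1, 1, 1],
  "travel": [
    [-0.008, 0, 0.08],
    [0, 0, 0],
    [0, 0, 0],
    [0, 0, 0],
    [0, 0, 0],
    [0, 0, 0],
    [0, 0, 0],
    [0, 0, 0],
    [0, 0, 0]
  ],
  "twist": [0, 0, 0, 0, 0, 0, 0, 0, 0],
  "force": 80
}}

```text
time_s: 12.1
position: [0.671, 0.1443, 0.0206]
tool_rot: [[-0.908, -0.418, 0.002], [-0.418, 0.908, -0.012], [0.003, -0.012, -1.0]]
ft_force: [-0.6, 0.3, 5.5]
grip_width: 0.0351
gripper_force: 80.4
```

>>> {"api": "step_arm", "payload": {
  "fingers": [1, 1, 1, 1, 1, 1, 1, 1, 1],
  "travel": [
    [0, 0, -0.2],
    [0, 0, -0.4],
    [0, 0, -0.4],
    [0, 0, -0.3],
    [0, 0, -0.1],
    [0.274, -0.109, 0],
    [0.274, -0.109, 0],
    [0.274, -0.109, 0],
    [0, 0, 0]
  ],
  "twist": [0, 0, 0, 0, 0, 0, 0, 0, 0]
}}

```text
time_s: 13.22
position: [0.6083, 0.0809, 0.1596]
tool_rot: [[-0.909, -0.417, -0.002], [-0.417, 0.909, -0.013], [0.007, -0.011, -1.0]]
ft_force: [-0.3, 0.3, -1.2]
grip_width: 0.0349
gripper_force: 79.8
```

>>> {"api": "step_arm", "payload": {
  "fingers": [1, 1, 1, 1, 1, 1, 1, 1, 1, 1],
  "travel": [
    [0, 0, 0],
    [0, 0, 0],
    [0, 0, 0],
    [0, 0, 0],
    [0, 0, 0],
    [0, 0, 0],
    [0, 0, 0],
    [0, 0, 0],
    [0, 0, 0],
    [0, 0, 0]
  ],
  "twist": [0.05, 0.05, 0.05, 0.05, 0.05, 0.05, 0.05, 0.05, 0.05, 0.05]
}}

```text
time_s: 14.48
position: [0.6098, 0.0826, 0.1595]
tool_rot: [[-0.414, 0.91, -0.001], [0.91, 0.414, -0.012], [-0.011, -0.006, -1.0]]
ft_force: [-0.2, 1.1, -1.2]
grip_width: 0.0349
gripper_force: 79.7
```

>>> {"api": "step_arm", "payload": {
  "fingers": [1, 1, 1, 1],
  "travel": [
    [0, 0, 0],
    [0, 0, 0],
    [0, 0, 0],
    [0, 0, 0]
  ],
  "twist": [0.05, 0.05, 0.047, 0]
}}

```text
time_s: 14.98
position: [0.6097, 0.0824, 0.1597]
tool_rot: [[0.028, 1.0, -0.0], [1.0, -0.028, -0.012], [-0.012, 0.0, -1.0]]
ft_force: [0.5, 0.6, -0.7]
grip_width: 0.0352
gripper_force: 79.7
```

```bash
cat > dock.py <<'E'
from h import *
import sys
s,im,d,P=look(sys.argv[1],['green_module'])
print(s["tool_rot"])
box=(d>.1)&(P[...,0]>.585)&(P[...,0]<.695)&(P[...,1]>-.075)&(P[...,1]<.085)
m=box&(abs(P[...,2]-.036)<.005)
n,l,st,c=cv2.connectedComponentsWithStats(m.astype(np.uint8))
for i in range(1,n):
    if st[i,4]>60: print(st[i],"tower",P[l==i].mean(0),cv2.minAreaRect(P[l==i][:,:2].astype(np.float32)))
E
python3 dock.py w4
```

```text
t 14.975 pos [0.6097 0.0824 0.1597] yaw_y -1.6191204233144076 q [-3.0084 31.5594 69.8908 -0.7205 78.5334 -1.2462] w 0.0351746520306775 F [ 0.5144  0.6022 -0.709 ]
green_module 0.84 [249.0, 261.9] 12567 z 0.1921 rect [0.6096 0.0822] [0.0527 0.0361] 88.3049
[[ 0.0283  0.9996 -0.0003]
 [ 0.9995 -0.0283 -0.0123]
 [-0.0123  0.     -0.9999]]
[287 202  21  19 329] tower [0.6525 0.0542 0.0357] ((0.6520453095436096, 0.052934542298316956), (0.01876436360180378, 0.01734257861971855), 0.2673012316226959)
```

View pics/w4.png

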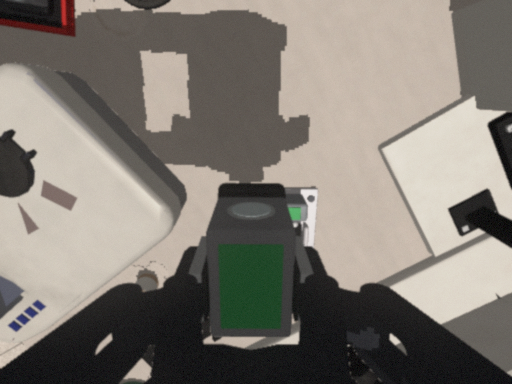

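The green module is held level at (250,280), aligned with the dock's yaw. The dock is mostly hidden behind it, with one tower visible at (297,212). I'll cross-check the dock's centre from the earlier pictures.

Run:
```python
from h import *
for n in ("w1","w3","top0","scene0"):
    z=np.load(n+".npz");P=z["P"];d=z["d"];im=z["im"].astype(int)
    def rect(box,zr):
        m=(d>.1)&(abs(P[...,2]-zr)<.006)&(P[...,0]>box[0])&(P[...,0]<box[1])&(P[...,1]>box[2])&(P[...,1]<box[3])
        n_,l,st,c=cv2.connectedComponentsWithStats(m.astype(np.uint8))
        if n_<2: return None
        i=1+np.argmax(st[1:,4]); p=P[l==i]; (c,wh,a)=cv2.minAreaRect(p[:,:2].astype(np.float32))
        return np.r_[c,p[:,2].mean(),wh,a,len(p)]
    a=rect((.6,.68,-.075,-.02),.036); b=rect((.6,.68,.03,.085),.036)
    print(n,a,b)
    if a is not None and b is not None: print("  centre",(a+b)[:2]/2,"yaw",np.degrees(np.arctan2(b[1]-a[1],b[0]-a[0])))
    # green paint stripes centroids
    g=(im[...,1]>im[...,2]*1.4)&(im[...,1]>im[...,0]*1.15)&(im[...,1]>50)&(d>.1)
    for lo,hi in ((-.075,-.02),(.03,.085)):
        m=g&(P[...,0]>.6)&(P[...,0]<.68)&(P[...,1]>lo)&(P[...,1]<hi)&(abs(P[...,2]-.036)<.01)
        if m.sum()>5: p=P[m]; print("  stripe",p.mean(0),cv2.minAreaRect(p[:,:2].astype(np.float32)),m.sum())
    # plate
    m=(d>.1)&(P[...,2]>.0075)&(P[...,2]<.05)&(P[...,0]>.58)&(P[...,0]<.695)&(P[...,1]>-.065)&(P[...,1]<.075)
    print("  all",cv2.minAreaRect(P[m][:,:2].astype(np.float32)))
```

```text
w1 [  0.6372  -0.0427   0.0352   0.0185   0.04    86.6797 607.    ] [  0.6404   0.0526   0.0354   0.0183   0.0395  87.8148 523.    ]
  centre [0.6388 0.005 ] yaw 88.07619379405214
  stripe [ 0.6376 -0.0432  0.0365] ((0.6377379298210144, -0.043405577540397644), (0.012564565986394882, 0.026345636695623398), 87.94927978515625) 246
  stripe [0.641  0.0525 0.0364] ((0.6409063935279846, 0.05253627151250839), (0.012248446233570576, 0.025671808049082756), 86.66261291503906) 219
  all ((0.6391171216964722, 0.005037043243646622), (0.11411011219024658, 0.06115039065480232), 87.41558837890625)
w3 [  0.6379  -0.043    0.0353   0.0184   0.0395  88.6436 647.    ] [  0.6413   0.0526   0.0355   0.0184   0.0398  88.5517 563.    ]
  centre [0.6396 0.0048] yaw 87.98939270887975
  stripe [ 0.6386 -0.0432  0.0365] ((0.6387787461280823, -0.043128933757543564), (0.012843677774071693, 0.02618350274860859), 88.90455627441406) 269
  stripe [0.6413 0.0526 0.0364] ((0.6414562463760376, 0.052586935460567474), (0.012171325273811817, 0.025828739628195763), 88.64871978759766) 243
  all ((0.6386533975601196, 0.004942
[... 527 characters left out ...]
06349945) 30
  all ((0.6395412683486938, 0.004816703498363495), (0.1179828941822052, 0.07003867626190186), 88.69113159179688)
scene0 [ 0.6368 -0.0451  0.0353  0.0171  0.041  84.7096 55.    ] [ 0.6398  0.0522  0.0353  0.018   0.04   89.6682 53.    ]
  centre [0.6383 0.0036] yaw 88.19449211722107
  stripe [ 0.6386 -0.0424  0.0373] ((0.6390190124511719, -0.04234491288661957), (0.010641396977007389, 0.01960582286119461), 78.7893295288086) 15
  stripe [0.6422 0.0534 0.0371] ((0.644307553768158, 0.053991034626960754), (0.019204264506697655, 0.011649019084870815), 1.7522966861724854) 14
  all ((0.6398462653160095, 0.002142012119293213), (0.11724494397640228, 0.06142408028244972), 86.07645416259766)
```

>>> {"api": "step_arm", "payload": {
  "fingers": [1, 1, 1, 1, 1, 1, 1],
  "travel": [
    [-0.254, 0.108, 0],
    [-0.254, 0.108, 0],
    [-0.254, 0.108, 0],
    [0, 0, 0.3],
    [0.01, 0, 0.3],
    [0, 0, 0.25],
    [0, 0, 0]
  ],
  "twist": [0, 0, 0, 0, 0, 0, 0]
}}

```text
time_s: 15.95
position: [0.6389, 0.005, 0.0748]
tool_rot: [[0.028, 1.0, -0.003], [1.0, -0.028, -0.012], [-0.012, -0.003, -1.0]]
ft_force: [-0.4, -0.5, -1.2]
grip_width: 0.0348
gripper_force: 79.9
```

```bash
python3 dock.py w5
python3 - <<'E'
from h import *
P=np.load("w5.npz")["P"]
im=np.load("w5.npz")["im"].astype(int)
g=(im[...,1]>im[...,2]*1.4)&(im[...,1]>im[...,0]*1.15)&(im[...,1]>40)&(abs(P[...,2]-.036)<.01)
p=P[g]; print("stripe",len(p),p.mean(0),cv2.minAreaRect(p[:,:2].astype(np.float32)))
E
```

```text
t 15.95 pos [0.6389 0.005  0.0748] yaw_y -1.6175168037442689 q [-9.8662 38.6008 71.5611 -0.7393 69.9005 -7.9952] w 0.03483664872848456 F [-0.3565 -0.4959 -1.1627]
green_module 0.95 [249.9, 258.8] 12472 z 0.1087 rect [0.6397 0.0045] [0.0529 0.036 ] 88.605
[[ 0.0282  0.9996 -0.0031]
 [ 0.9995 -0.0282 -0.0118]
 [-0.0118 -0.0028 -0.9999]]
[ 219  128   69   31 2045] tower [0.6425 0.0532 0.0373] ((0.6424694657325745, 0.052689265459775925), (0.017663849517703056, 0.04004737734794617), 88.29325103759766)
stripe 923 [0.6424 0.0523 0.0381] ((0.6424294114112854, 0.05211382731795311), (0.012103421613574028, 0.025805311277508736), 88.6583023071289)
```

View pics/w5.png

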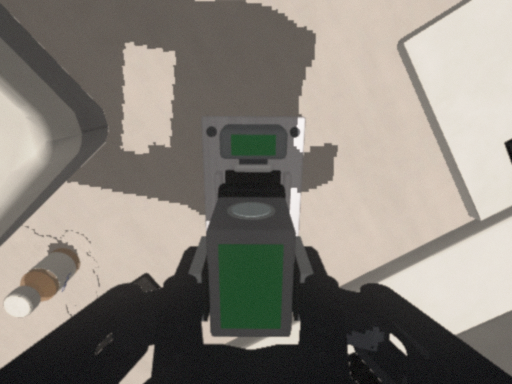

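In the close view, the near tower's stripe is at (253,145) and the module at (250,280). The module needs about 1.2 mm in x and 1 mm in y. The vial at (40,285) is clear of the fingers. I'll correct and lower it to just above the catches.

>>> {"api": "step_arm", "payload": {
  "fingers": [1, 1, 1, 1],
  "travel": [
    [0.01, 0.012, 0],
    [0, 0, 0.15],
    [0, 0, 0.1],
    [0, 0, 0]
  ],
  "twist": [0, 0, 0, 0],
  "force": 110
}}

```text
time_s: 16.55
position: [0.6404, 0.0054, 0.0504]
tool_rot: [[0.03, 1.0, -0.001], [0.999, -0.03, -0.012], [-0.012, -0.001, -1.0]]
ft_force: [0.6, -0.2, 0.1]
grip_width: 0.0343
gripper_force: 111.1
```

```bash
python3 dock.py w6
python3 - <<'E'
from h import *
P=np.load("w6.npz")["P"]
im=np.load("w6.npz")["im"].astype(int)
g=(im[...,1]>im[...,2]*1.4)&(im[...,1]>im[...,0]*1.15)&(im[...,1]>40)&(abs(P[...,2]-.036)<.01)
p=P[g]; print("stripe",len(p),p.mean(0),cv2.minAreaRect(p[:,:2].astype(np.float32)))
E
```

```text
t 16.55 pos [0.6404 0.0054 0.0504] yaw_y -1.7200381915628784 q [-9.8008 40.2932 72.7158 -0.7605 66.9531 -7.7837] w 0.034348584505787774 F [ 0.6124 -0.2461  0.0932]
green_module 0.74 [252.3, 260.5] 12592 z 0.0833 rect [0.6407 0.0051] [0.053  0.0361] 88.3203
[[ 0.03    0.9995 -0.0014]
 [ 0.9995 -0.03   -0.0122]
 [-0.0122 -0.001  -0.9999]]
[ 212  134   78   36 2687] tower [0.6419 0.0532 0.0364] ((0.6420176029205322, 0.052469901740550995), (0.01830095425248146, 0.03993063047528267), 87.9832992553711)
[218 183  68  16 986] tower [0.642  0.0329 0.0371] ((0.6420376300811768, 0.032694607973098755), (0.0075851427391171455, 0.03586003556847572), 87.45684814453125)
stripe 1219 [0.6419 0.0525 0.0372] ((0.6419563889503479, 0.0523148849606514), (0.01245167013257742, 0.02576134353876114), 87.69802856445312)
```

The module is centred within about 0.3 mm, so I'll press now.

>>> {"api": "step_arm", "payload": {
  "fingers": [1, 1, 1, 1],
  "travel": [
    [0, 0, 0.03],
    [0, 0, 0.03],
    [0, 0, 0.03],
    [0, 0, 0]
  ],
  "twist": [0, 0, 0, 0]
}}

```text
time_s: 17.15
position: [0.6421, 0.0052, 0.0441]
tool_rot: [[0.03, 1.0, 0.005], [0.999, -0.03, -0.013], [-0.013, 0.005, -1.0]]
ft_force: [0.4, 0.5, 6.0]
grip_width: 0.035
gripper_force: 112.6
```

>>> {"api": "step_arm", "payload": {
  "fingers": [1, 1, 1, 1],
  "travel": [
    [0, 0, 0.03],
    [0, 0, 0.03],
    [0, 0, 0.01],
    [0, 0, 0]
  ],
  "twist": [0, 0, 0, 0]
}}

```text
time_s: 17.65
position: [0.6405, 0.0056, 0.0349]
tool_rot: [[0.03, 1.0, -0.001], [0.999, -0.03, -0.012], [-0.012, -0.0, -1.0]]
ft_force: [0.0, 2.2, -6.4]
grip_width: 0.0345
gripper_force: 111.1
```

>>> {"api": "step_arm", "payload": {
  "fingers": [1, 1, 1, 1],
  "travel": [
    [0, 0, 0.03],
    [0, 0, 0.03],
    [0, 0, 0],
    [0, 0, 0]
  ],
  "twist": [0, 0, 0, 0]
}}

```text
time_s: 18.15
position: [0.6409, 0.0051, 0.031]
tool_rot: [[0.03, 1.0, 0.001], [0.999, -0.03, -0.013], [-0.013, 0.002, -1.0]]
ft_force: [-5.3, 3.4, 10.3]
grip_width: 0.0344
gripper_force: 113.0
```

```bash
python3 dock.py w7
```

```text
t 18.15 pos [0.6409 0.0051 0.031 ] yaw_y -1.715003011954399 q [-9.8183 41.6223 73.6981 -0.7728 64.4871 -7.7711] w 0.03441947633137677 F [-5.322   3.4105 10.2797]
green_module 0.92 [251.7, 263.3] 11782 z 0.0632 rect [0.6408 0.0048] [0.0527 0.0361] 88.253
[[ 0.0299  0.9996  0.0013]
 [ 0.9995 -0.0299 -0.0126]
 [-0.0125  0.0016 -0.9999]]
[ 205  139   89   40 3366] tower [0.6415 0.0534 0.0357] ((0.6414953470230103, 0.052687808871269226), (0.018013080582022667, 0.04003896564245224), 88.12743377685547)
[213 203  77  10 501] tower [0.6419 0.0307 0.0363] ((0.6418353915214539, 0.030548958107829094), (0.002239017514511943, 0.03491289168596268), 88.02941131591797)
[213 336  72   9 541] tower [ 0.6383 -0.0472  0.0362] ((0.6382323503494263, -0.04756955802440643), (0.007392968516796827, 0.03966290503740311), 88.6733169555664)
```

>>> {"api": "step_arm", "payload": {
  "fingers": [1, 1, 1, 1],
  "travel": [
    [0, 0, 0.02],
    [0, 0, 0],
    [0, 0, 0],
    [0, 0, 0]
  ],
  "twist": [0, 0, 0, 0]
}}

```text
time_s: 18.75
position: [0.6411, 0.0051, 0.0296]
tool_rot: [[0.03, 1.0, 0.002], [0.999, -0.03, -0.013], [-0.013, 0.002, -1.0]]
ft_force: [-5.5, 2.1, 13.8]
grip_width: 0.0342
gripper_force: 113.5
```

```bash
python3 dock.py w8
python3 - <<'E'
from h import *
im,d=optics.get_image("top"); P=cloud("top",d); c=cv2.resize(im[120:260,110:330],None,fx=3,fy=3,interpolation=cv2.INTER_CUBIC); cv2.imwrite("pics/top1.png",c)
for r in models.trace("top","red_module")[:1]:
    p=P[r["mask"]&(d>0)]; print(r["confidence"],r["point"],np.median(p,0),p[:,2].max())
E
```

```text
t 18.75 pos [0.6411 0.0051 0.0296] yaw_y -1.7158734533766915 q [-9.8215 41.7183 73.7669 -0.7748 64.2868 -7.7701] w 0.03424340496397911 F [-5.4749  2.1012 13.8392]
green_module 0.92 [250.0, 262.7] 11904 z 0.0618 rect [0.6409 0.0049] [0.0529 0.0361] 88.3663
[[ 0.03    0.9995  0.0019]
 [ 0.9995 -0.0299 -0.0127]
 [-0.0126  0.0023 -0.9999]]
[ 204  139   90   41 3449] tower [0.6415 0.0534 0.0357] ((0.6414216756820679, 0.05240309238433838), (0.018548930063843727, 0.04017651453614235), 87.87432861328125)
[213 203  77  11 527] tower [0.6419 0.0307 0.0362] ((0.6418693661689758, 0.030439017340540886), (0.0024670439306646585, 0.035132598131895065), 88.337158203125)
[213 336  72  11 619] tower [ 0.6386 -0.0463  0.0362] ((0.6383821964263916, -0.04666975885629654), (0.008805429562926292, 0.039428066462278366), 88.54019165039062)
```

View pics/top1.png

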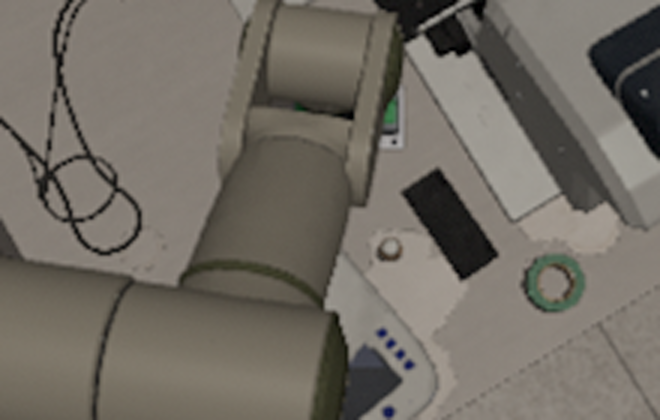

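The arm hides the nest in this view. The vial at (388,248) and the label roll at (555,282) stand where they were, and the red module was last seen seated in its nest in w3. The green module's underside is about 9 mm above the table at 14 N, so the seat is down roughly 4–5 mm. I'll hand in the job.

```bash
python3 -c "
from rig import close_job
print(close_job())"
```

```text
the job is handed in; nothing more can be done
None
```

The job is handed in at about 19 s, with no verdict returned: the red module is released upright in the reject nest, and the green module is snapped into the dock, still gripped and pressed at about 14 N with the seat roughly 4–5 mm down.

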